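Light the inspection camera and present the ball tray

TASK

Clip the small battery lamp onto the top edge of the inspection station's upright board, well down, with its lamp head on the camera window's side, and leave it gripping there by its own spring. Then lift the sample tray by its handle, carry it without letting the loose ball or roller leave its pocket, and finish while still holding it: level and still, the ball's pocket centred over the round window, the tray's underside about 70 mm above the window and touching nothing but the gripper. Leave the other things on the bench where they are.

Things in the scene. Friction and masses are not known exactly. Their poses are not given: they have to be found in the camera images.
- station: Inspection station, fixed: a green housing 150 (x) x 170 (y) x 30 mm high with an upward-looking round camera window in its top at y = -50 mm, and an upright aluminium board, 110 mm long (x) and 4 mm thick (y), standing at y = +50 mm, top edge 100 mm above the bench. Origin: centre of the underside, z up.
- window (a point): Centre of the round camera window (52 mm glass with a dark rim of 68 mm), level with the top of the housing, 30 mm above the bench; axes as the station's. Anything held above it is clear of the board, which stands 100 mm away towards +y.
- board_edge (a point): Middle of the board's top edge, axes as the station's: x along the edge (+-55 mm), y through its 4 mm thickness, away from the window, z up. The edge is free over its whole length.
- clip: Clip-on battery lamp, a sprung clamp like a big clothes peg, 130 g, 92 mm tall, 30 mm wide (y), standing on its jaws, finger plates up. Origin: foot of the fixed jaw's gripping face, z up. Fixed half: jaw x = -14 to 0, z = 0 to 46 mm, and above it an upright finger plate, 26 mm wide, outer face x = -14, z = 44 to 92 mm. A 24 mm thick round lamp head sticks out of the jaw to x = -36, centred at z = 22 mm.
- clip_pivot (a point): The clip's pivot barrel (10 mm thick, along y) at its x = 0, z = 40 mm; a board can enter between the jaws from below by at most 35 mm. The sprung lever on the clip's +x side has a jaw with a rubber lip at z = 8 mm, and a finger plate 26 mm wide that at rest leans outwards from x = 14 mm to its top edge at x = 36, z = 77 mm: 50 mm over both plates.
- lamp_face (a point): Centre of the white front of the lamp head, 36 mm from the fixed jaw's gripping face (towards the clip's -x) and 22 mm above the jaw's foot.
- clip_lever (a joint): Angle of the clip's sprung lever: 0 jaws shut, about 0.13 gripping the board, 0.5 rad at the stop. Squeezing the finger plates along the clip's x at z about 70 mm (10 N needed, 30 N is firm) brings them to the stop: both upright, outer faces at x = -14 and +14 mm, jaws open from x = 0 to 15 mm. Let go, the spring shuts the jaws and the lever plate swings out again.
- tray: Sample tray, 260 g, 130 (x) x 80 (y) x 8 mm: aluminium plate on a clear floor, two round pockets 34 mm wide and 4 mm deep at x = -40 and +40 mm, one with a ball, the other with a roller; in the middle an upright steel handle fin 30 mm long (x), 14 mm thick (y), top 72 mm above the underside. Balanced about the handle. Origin: centre of the underside, z up.
- pocket_a (a point): Centre of the floor of the pocket at the tray's x = -40 mm, 4 mm above its underside.
- pocket_b (a point): Centre of the floor of the pocket at the tray's x = +40 mm, 4 mm above its underside.
- ball_center (a point): Centre of the loose steel ball, 24 mm in diameter, 56 g, lying in one of the two pockets (either one); it can roll about 7 mm to any side in there.
- roller: Loose steel roller, an upright cylinder 22 mm in diameter and 20 mm tall, 56 g, standing in the other pocket. Origin: centre of its underside.
- v_block: Bystander: dark steel V-block 50 x 60 x 36 mm. Origin: centre of its underside.
- bearing: Bystander: bearing ring 64 mm across, 18 mm high, lying flat. Origin: centre of its underside.
- wrench: Bystander: steel wrench lying flat.
- oil_can: Bystander: grey oil bottle, 60 mm across, 120 mm tall. Origin: centre of its underside.
- gauge_block: Bystander: steel bar 90 x 30 x 30 mm. Origin: centre of its underside.
- flange: Bystander: dark turned flange, 84 mm across, with a 36 mm hub, 32 mm high. Origin: centre of its underside.
There are look-alikes about, which are no part of the job. What is meant by the tray is not green or purple, and is the larger of those in its own colour.

How it is judged (in metres and radians):
On the way, in this order (a step that is already met when the one before it is completed fails the run):
1. the lamp is clipped on the board's top edge, lamp head on the window's side, and let go (contact force between clip and station above 2 N and value of joint clip_lever between 0.06 and 0.25 rad and z of clip in the frame of board_edge between -0.04 and -0.012 m and x of clip in the frame of board_edge between -0.048 and 0.048 m and y of lamp_face in the frame of board_edge below -0.02 m and angle between clip's own z axis and vertical below 0.25 rad and contact force between the fingers and clip below 0.1 N), for 0.3 s.
2. the tray is lifted by the gripper, clear of the bench (height (world z) of tray above 0.03 m and contact force between the fingers and tray above 1 N), for 0.2 s.
At the end, for the whole second after the job is handed in: Lamp sprung on the board, let go: 12 mm or more down, within 48 mm of the middle, upright to 14 deg, head on window side. Tray held still by the gripper, tilt under 6 deg, underside 50-90 mm over the window, ball pocket within 15 mm of its centre, free of station and lamp; ball, roller in pockets (all of step 1 and contact force between the fingers and tray above 1 N and contact force between tray and station below 0.05 N and contact force between tray and clip below 0.05 N and z of tray in the frame of window between 0.05 and 0.09 m and angle between tray's own z axis and vertical below 0.1 rad and linear speed of tray below 0.02 m/s and angular speed of tray below 0.15 rad/s and ((horizontal distance between pocket_a and window below 0.015 m and distance between ball_center and pocket_a below 0.0175 m) or (horizontal distance between pocket_b and window below 0.015 m and distance between ball_center and pocket_b below 0.0175 m)) and (distance between roller and pocket_a below 0.012 m or distance between roller and pocket_b below 0.012 m)); the arm keeps its last pose, push and grip.
It fails at once if the ball leaves its pocket in the tray (not (distance between ball_center and pocket_a below 0.021 m or distance between ball_center and pocket_b below 0.021 m)).
It fails at once if the roller leaves its pocket in the tray (not (distance between roller and pocket_a below 0.016 m or distance between roller and pocket_b below 0.016 m)).
It fails at once if a bystander (V-block, bearing, wrench, oil bottle, steel bar, flange) is shifted by more than 30 mm (distance of any of v_block, bearing, wrench, oil_can, gauge_block, flange from where it was at the start of the episode above 0.03 m).
It also fails if it takes over 64 s, if anything falls off the work surface, if the arm or the gripper's body presses on something with over 40 N, if the wrist force passes 120 N, or if a joint passes its speed limit or range.

ROBOT

A 7-joint arm with a two-finger parallel gripper is mounted at the origin on the work surface. World frame = base frame: x ahead of the robot, y to its left, z up, the work surface at z = 0. Lengths are in mm, angles in rad, forces in N, time in s.
With the tool pointing down it reaches from about 400 to 875 mm from the base axis. Payload 4.4 kg.
Tool frame: the origin (TCP) lies on the centre line of the jaws, within the pads' length; the fingertips stand 25 mm ahead of it and the grasp point (between the pads) lies 6 mm ahead of it; x points along the fingers, y is the direction in which the jaws open and shut, and the axes are right-handed (so a half turn about x gives the same grasp; the last joint's range is limited). The gripper opens to 85 mm and grips with 20 to 120 N. Pads are 22 mm wide; open, the fingers measure 114 mm over their backs; the gripper's body (76 mm by 85 mm) begins 54 mm behind the grasp point. The pads swing forward as they close: fully open they stand 13 mm farther back than shut.
Start: joints at [-1.384, 0.628, 0.038, 1.517, -0.027, 0.996, -0.02], TCP at [162.551, 629.36, 256.313] pointing down, gripper open.
Joint ranges: [-3.06, 3.06], [-0.37, 2.12], [-1.25, 1.32], [0.18, 2.47], [-1.1, 4.24], [0.23, 1.98], [-2.94, 2.94]. Speed limits (rad/s): [2.57, 2.57, 3.14, 3.14, 3.14, 3.14, 3.14].

INTERFACE

Orientations are given as [roll, pitch, yaw] about the fixed x, y, z axes, in that order (R = Rz(yaw) Ry(pitch) Rx(roll)).
In Python, from cell import * gives the robot as it stands. The module is installed in compiled form; this text tells all that it offers.
- The arm moves only by the tool jog_arm, never from a script. Its argument "series" is a list of rows, each a list of 3 entries, a list of its own where there are three numbers: the turn, a rotation vector about the tool's x, y, z in degrees, then the shift along the tool's x, y, z in mm, then the gripper's target within -1 to 1 (shut at 1, half-way at 0, fully open at -1). In form: [[[rx, ry, rz], [dx, dy, dz], hand], ...]. A call has 1 to 8 rows; each row shifts and turns the commanded pose from where the row before left it, along the tool's axes as they then stand; what a row does not reach is not made up. A row lasts 1/8 s, in which the tool goes at most 62.5 mm and 10.7 degrees, less where a joint would pass 70% of its speed; a pose out of reach is approached as far as the arm can. A call is refused whole if a number of a shift passes 62.5 or a number of a turn 10.7, either way. A call with a gripper value outside its range is refused whole. The fingers move at their own pace and stop on an object; the grip force is fixed at half the most. Time passes only in rows, so rows that do not move let the fingers close. It gives the time, the measured TCP pose, the force and the opening at its end, in the units of the state.
- read_state(): the state, without advancing time (a new reading comes with each control period).
- get_image(name): name is "scene" or "top"; returns a dict with "img" (480x640x3 uint8, red, green, blue), "range_z" (480x640 float32, mm along the optical axis (not along the pixel's ray), 0 where there is no reading), "fovy" (degrees; the focal length in pixels is half the picture's height over the tangent of half this angle, whatever the lens; pixels are square), "cx", "cy" (the principal point, pixels), "cam_to_world" (4x4, takes a point from camera to world coordinates). Camera axes: x right, y up, looking along -z (the intrinsics and any distortion apply to the point x, -y, -z); pixel columns grow to the right and rows downward; lengths in mm; the calibration is good to about 2 mm. A picture is of the moment at which its call begins.
- finish_job(): hands the job in, once; it reports no verdict.
The state is a dict: "clock": time; "qpos": joint angles; "qd": joint speeds; "tau": joint torques, N m; "eef_pos": TCP position; "tool_rot": TCP orientation; "force": force on the tool from outside, world axes, zero at the start; "torque": the same for the moment, N m; "width": finger opening in mm.
Only numpy, scipy, OpenCV 4.12 (cv2) and the standard library are available. Lean on these libraries where they do the work, as an engineer would, in place of code of your own. Each camera call takes 0.05 s, during which the arm holds its last target. There are 200 camera calls.

## Working session

There is one attempt and no reset: what is moved stays moved. The work goes in short steps, Python scripts to look and compute and a tool call to move; the robot and the scene stay as the last step left them, time stands still between calls to the robot, and variables do not carry over. Pictures are saved under pics/ and viewed, about 8 in all and at most 12, crops included, and the job is handed in when it is done.

Besides the shell and the picture viewer there is one more tool, called after "Request:" as a command line: name --argument value ..., lists and objects as JSON in quotes. jog_arm: Moves the arm, as the interface text tells. Its arguments: {"type":"object","properties":{"series":{"type":"array"}},"required":["series"]}

```bash
mkdir -p pics; cat > h.py <<'E'
from cell import *
import numpy as np, cv2
def pts(d):
    H,W=d['range_z'].shape; f=H/2/np.tan(np.radians(d['fovy'])/2)
    u,v=np.meshgrid(np.arange(W),np.arange(H)); z=d['range_z']
    P=np.stack([(u-d['cx'])/f*z,-(v-d['cy'])/f*z,-z,np.ones_like(z)],-1)
    return (P@np.array(d['cam_to_world']).T)[...,:3]
def save(n,img): cv2.imwrite('pics/'+n+'.png',cv2.cvtColor(img,cv2.COLOR_RGB2BGR))
E
python3 - <<'E'
from h import *
s=read_state(); print(s)
for n in ('scene','top'):
    d=get_image(n); save(n+'0',d['img']); np.savez(n+'0.npz',**{k:d[k] for k in d})
    print(n,[k for k in d],d['fovy'],d['cx'],d['cy'],np.array(d['cam_to_world']).round(3).tolist(),(d['range_z']>0).mean())
E
```

```text
{'clock': 0.0, 'qpos': array([-1.38377318,  0.62932413,  0.03843672,  1.51839396, -0.02700339,
        0.99627688, -0.02004189]), 'qd': array([-2.28916999e-04,  2.44091381e-04, -5.60529120e-04,  6.84921214e-05,
        2.78824435e-05, -2.99884795e-04,  8.13742857e-04]), 'tau': array([ 2.32822640e-05, -5.63385451e+01,  1.22540798e+00, -1.93444526e+01,
        1.07167845e-02,  1.06843770e-02, -1.22824750e-05]), 'eef_pos': array([162.41210134, 628.7803601 , 255.39488832]), 'tool_rot': array([-1.56106138,  1.56891179, -1.81392461]), 'force': array([-0.40323265, -0.15682182, -0.26537304]), 'torque': array([ 0.03339814,  0.00998089, -0.04039267]), 'width': 85.17783217726584}
scene ['img', 'range_z', 'fovy', 'cx', 'cy', 'cam_to_world'] 43.869353805559555 320.5306090915318 244.20797648673567 [[0.738, -0.364, 0.568, 1211.138], [0.674, 0.419, -0.608, -815.475], [-0.017, 0.832, 0.554, 796.942], [0.0, 0.0, 0.0, 1.0]] 0.9872526041666667
top ['img', 'range_z', 'fovy', 'cx', 'cy', 'cam_to_world'] 43.42957422998481 319.78472364962386 249.8045367589825 [[-0.023, 0.98, -0.196, 304.623], [-1.0, -0.022, 0.01, -28.374], [0.006, 0.196, 0.981, 1157.598], [0.0, 0.0, 0.0, 1.0]] 0.9959375
```

View pics/top0.png

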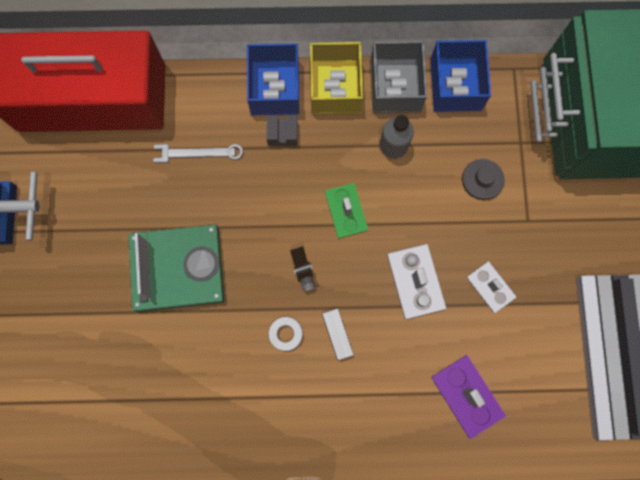

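View pics/scene0.png

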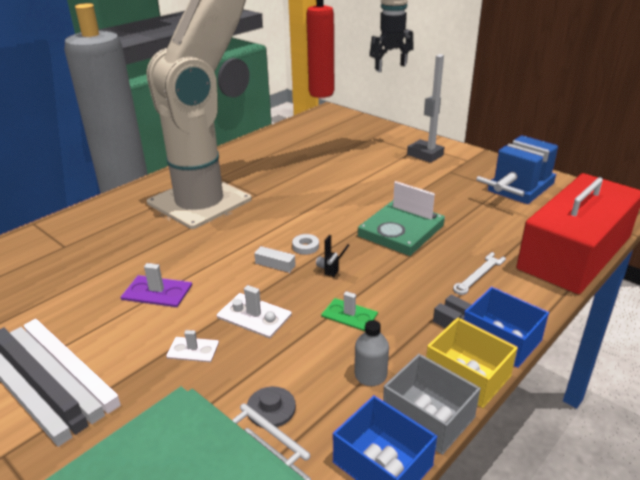

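The top view shows four tray-like things: large white (416,281), small white (492,287), green (347,210) and purple (468,397). By the description, the large white one is the tray. The clip is at (303,270) and the station at (177,267), with its board on the left (+y) side. Next I measure and check close crops.

```bash
cat > m.py <<'E'
from h import *
def L(n): return dict(np.load(n+'.npz'))
T=L('top0');S=L('scene0'); PT=pts(T);PS=pts(S)
def rect(P):
    (c,wh,a)=cv2.minAreaRect(P[:,:2].astype(np.float32)); return np.round(c,1),np.round(wh,1),round(a,1)
t=T['img'];s=S['img']
hsv=cv2.cvtColor(t,cv2.COLOR_RGB2HSV)
def box(P,x0,x1,y0,y1): 
    m=np.zeros(P.shape[:2],bool); m[y0:y1,x0:x1]=1; return m
print('bench z',np.median(PT[300:420,100:250,2]),np.median(PT[220:250,230:280,2]))
m=box(PT,120,235,215,320)
h=PT[...,2]
q=PT[m&(abs(h-30)<8)&(hsv[...,0]>50)&(hsv[...,0]<90)&(hsv[...,1]>90)];print('housing',rect(q),np.median(q[:,2]))
q=PT[m&(h>80)];print('board hi',rect(q),np.percentile(q[:,2],[5,50,95]),len(q))
m=box(PT,380,450,235,325)
q=PT[m&(hsv[...,1]<60)&(h>3)&(h<14)];print('tray',rect(q),np.median(q[:,2]))
q=PT[m&(h>55)&(h<85)];print('fin',rect(q),q.mean(0),len(q))
m=box(PT,280,325,238,300)
for a,b in((10,30),(30,50),(50,70),(70,85),(85,110)):
    q=PT[m&(h>a)&(h<b)]
    if len(q)>3: print('clip',a,b,rect(q),q.mean(0).round(1),len(q))
m=box(PS,300,360,225,285); h=PS[...,2]
for a,b in((10,30),(30,50),(50,70),(70,85),(85,110)):
    q=PS[m&(h>a)&(h<b)]
    if len(q)>3: print('clipS',a,b,rect(q),q.mean(0).round(1),len(q))
m=box(PS,350,450,170,255)
q=PS[m&(h>92)&(h<110)];print('boardS',rect(q),len(q))
m=box(PS,210,300,280,340)
q=PS[m&(h>55)&(h<85)];print('finS',rect(q),q.mean(0),len(q))
c=lambda im,x,y,w,hh:cv2.resize(im[y:y+hh,x:x+w],(390,290),interpolation=cv2.INTER_CUBIC)
save('crops',np.vstack([np.hstack([c(t,385,238,78,58+20),c(s,300,228,78,58)]),np.hstack([c(t,275,240,70,55),c(s,215,280,80,60)])]))
E
python3 m.py
```

```text
bench z 0.05615936089805018 0.16966307790983137
housing (array([502.3, 234.9]), array([147. , 166.3]), 5.2) 30.08003130302984
board hi (array([397.7, 156.2]), array([405.3,  82. ]), 51.8) [  82.18428297   97.76227689 1157.59777524] 371
tray (array([ 469.7, -225.4]), array([133. ,  83.3]), 12.5) 7.96065224737049
fin (array([ 469.4, -224.4]), array([29.8, 15.3]), 13.6) [ 468.71320218 -223.09878023   69.7634317 ] 155
clip 10 30 (array([470. , -11.1]), array([32. , 30.3]), 10.0) [465.5 -12.8  25.2] 73
clip 30 50 (array([481.5,  -8. ]), array([52.5, 33.1]), 6.8) [484.5  -8.3  39.5] 267
clip 50 70 (array([499.3,  -3.9]), array([45.2, 26.2]), 16.8) [504.8  -2.2  60.5] 136
clip 70 85 (array([501.8,  -3.4]), array([50.5, 25.5]), 17.6) [ 5.118e+02 -3.000e-01  7.660e+01] 110
clip 85 110 (array([480.5,  -9.8]), array([ 6.1, 25.6]), 17.7) [480.5  -9.7  91.5] 54
clipS 10 30 (array([416.3,  39.3]), array([129.8, 182.9]), 21.1) [425.9  14.   18.1] 403
clipS 30 50 (array([454.6,  52.1]), array([ 52.2, 182.8]), 23.7) [488.7 -15.4  40.4] 184
clipS 50 70 (array([501.6,  -9.2]), array([44.5, 34.4]), 8.7) [494.2 -14.8  60.3] 88
clipS 70 85 (array([502.9,  -6.9]), array([51. , 26.9]), 17.2) [502.  -10.2  77.4] 70
clipS 85 110 (array([481.7, -13.2]), array([ 7.2, 26.8]), 18.9) [482.5 -14.   89.7] 36
boardS (array([499.4, 282.8]), array([113.5,  18.4]), 5.0) 148
finS (array([ 471. , -227.1]), array([31.2, 17.5]), 10.4) [ 473.6325986  -229.43038299   65.9690413 ] 159
```

View pics/crops.png

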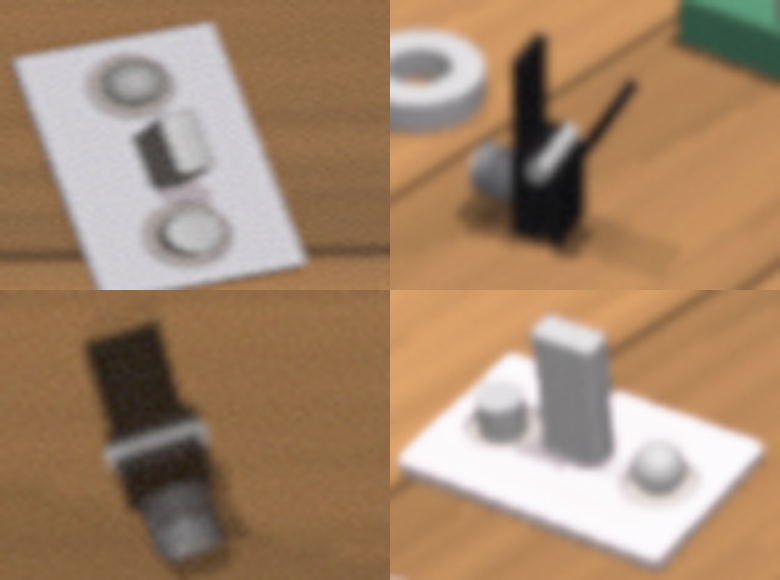

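Crops: the tray's ball is at its far (+x) end, top crop (130,80), and the roller is at the near end. The choice of the large white tray is confirmed. The clip has its lamp head towards −x (toward the robot) and its lever towards +x, at about 17.5° yaw. The station yaw is about 5°.

```bash
cat >> h.py <<'E'
from scipy.spatial.transform import Rotation as Ro
def go(x,y,z,yaw=None,s=None):
    """turn (deg, tool axes) then shift (mm, tool axes after the turn) to reach TCP x,y,z, pointing down, tool y at yaw (mod 180, nearest)"""
    s=s or read_state(); R=Ro.from_euler('xyz',s['tool_rot']); M=R.as_matrix()
    cy=np.degrees(np.arctan2(M[1,1],M[0,1]))
    if yaw is None: yaw=cy
    for k in (-180,0,180):
        a=np.radians(yaw+k); ty=np.array([np.cos(a),np.sin(a),0]); tx=np.array([0,0,-1.]); G=np.stack([tx,ty,np.cross(tx,ty)],1)
        rv=np.degrees((R.inv()*Ro.from_matrix(G)).as_rotvec()); d=np.array([x,y,z])-s['eef_pos']
        print('yaw now %.1f ->%.1f'%(cy,yaw+k),'turn',rv.round(1),'| shift after',(G.T@d).round(1),'| shift in present axes',(M.T@d).round(1))
    print('q',np.round(s['qpos'],2),'w',round(s['width'],1),'pos',s['eef_pos'].round(1),'F',s['force'].round(1),'t',s['clock'])
E
python3 - <<'E'
from h import *
go(502.3,-5,170,17.5)
E
```

```text
yaw now 75.5 ->-162.5 turn [-1.22e+02 -1.00e-01  1.00e-01] | shift after [  85.5 -133.6 -706.7] | shift in present axes [  86.4 -528.5  487.6]
yaw now 75.5 ->17.5 turn [58.   0.1  0.1] | shift after [ 85.5 133.6 706.7] | shift in present axes [  86.4 -528.5  487.6]
yaw now 75.5 ->197.5 turn [-1.22e+02 -1.00e-01  1.00e-01] | shift after [  85.5 -133.6 -706.7] | shift in present axes [  86.4 -528.5  487.6]
q [-1.38  0.63  0.04  1.52 -0.03  1.   -0.02] w 85.4 pos [162.4 628.8 255.5] F [-0.4  0.1 -0.3] t 0.1
```

Request:
jog_arm --series '[[[9.7,0,0],[0,0,0],-1],[[9.7,0,0],[0,0,0],-1],[[9.7,0,0],[0,0,0],-1],[[9.7,0,0],[0,0,0],-1],[[9.7,0,0],[0,0,0],-1],[[9.5,0,0],[0,0,0],-1],[[0,0,0],[0,5,30],-1],[[0,0,0],[0,10,50],-1]]'

```text
clock: 1.1
eef_pos: [199.8, 557.8, 255.4]
tool_rot: [-1.668, 1.57, -2.93]
force: [0.1, -0.8, -0.1]
width: 85.7
```

Request:
jog_arm --series '[[[0,0,0],[0,10,50],-1],[[0,0,0],[0,10,50],-1],[[0,0,0],[0,10,50],-1],[[0,0,0],[0,10,50],-1],[[0,0,0],[0,10,50],-1],[[0,0,0],[0,10,50],-1],[[0,0,0],[0,10,50],-1],[[0,0,0],[0,10,50],-1]]'

```text
clock: 2.1
eef_pos: [398.1, 198.8, 256.2]
tool_rot: [-2.931, 1.571, 2.088]
force: [0.2, 0.0, 0.1]
width: 85.8
```

Request:
jog_arm --series '[[[0,0,0],[20,10,50],-1],[[0,0,0],[20,10,50],-1],[[0,0,0],[20,10,50],-1],[[0,0,0],[15,8,40],-1],[[0,0,0],[0,0,20],-1],[[0,0,0],[0,0,0],-1],[[0,0,0],[0,0,0],-1]]'

```text
clock: 2.98
eef_pos: [496.5, 12.6, 181.2]
tool_rot: [-2.697, 1.57, 2.322]
force: [-0.2, 0.4, -0.1]
width: 85.4
```

```bash
python3 - <<'E'
from h import *
go(502.3,-5,77,17.5)
E
```

```text
yaw now 17.6 ->-162.5 turn [-1.799e+02 -0.000e+00 -1.000e-01] | shift after [104.2  -0.2 -18.5] | shift in present axes [104.2   0.2  18.7]
yaw now 17.6 ->17.5 turn [ 0.1 -0.1  0. ] | shift after [104.2   0.2  18.5] | shift in present axes [104.2   0.2  18.7]
yaw now 17.6 ->197.5 turn [-1.799e+02 -0.000e+00 -1.000e-01] | shift after [104.2  -0.2 -18.5] | shift in present axes [104.2   0.2  18.7]
q [-0.29  0.54  0.3   2.02 -0.27  0.62  0.5 ] w 85.4 pos [496.5  12.6 181.2] F [-0.2  0.4 -0.1] t 2.975
```

Request:
jog_arm --series '[[[0,0,0],[0,0,18.5],-1],[[0,0,0],[0,0,0],-1],[[0,0,0],[30,0,0],-1],[[0,0,0],[30,0,0],-1],[[0,0,0],[24,0,0],-1],[[0,0,0],[15,0,0],-1],[[0,0,0],[5,0,0],-1],[[0,0,0],[0,0,0],-1]]'

```text
clock: 3.98
eef_pos: [502.7, -5.9, 77.5]
tool_rot: [1.796, 1.571, 0.531]
force: [0.8, -0.3, -0.5]
width: 85.2
```

Request:
jog_arm --series '[[[0,0,0],[0,0,0],0.2],[[0,0,0],[0,0,0],0.2],[[0,0,0],[0,0,0],0.3],[[0,0,0],[0,0,0],0.5],[[0,0,0],[0,0,0],0.7],[[0,0,0],[0,0,0],1],[[0,0,0],[0,0,0],1],[[0,0,0],[0,0,0],1]]'

```text
clock: 4.97
eef_pos: [499.3, -8.2, 81.2]
tool_rot: [-1.972, 1.566, 3.043]
force: [-13.6, -3.1, 48.1]
width: 35.3
```

```bash
python3 - <<'E'
from h import *
go(502.3,-5,77,17.5)
d=get_image('scene');e=get_image('top')
c=lambda im,x,y,w,hh:cv2.resize(im[y:y+hh,x:x+w],(390,390),interpolation=cv2.INTER_CUBIC)
save('grip1',np.hstack([c(d['img'],270,190,110,110),c(e['img'],250,220,110,110)]))
E
```

```text
yaw now 17.4 ->-162.5 turn [179.9   0.4   0.2] | shift after [ 4.2 -3.8  2.2] | shift in present axes [ 4.2  3.8 -2.2]
yaw now 17.4 ->17.5 turn [-0.1 -0.1  0.2] | shift after [ 4.2  3.8 -2.2] | shift in present axes [ 4.2  3.8 -2.2]
yaw now 17.4 ->197.5 turn [179.9   0.4   0.2] | shift after [ 4.2 -3.8  2.2] | shift in present axes [ 4.2  3.8 -2.2]
q [-0.17  0.72  0.19  2.07 -0.34  0.39  0.6 ] w 35.3 pos [499.3  -8.2  81.2] F [-13.6  -3.1  48.1] t 4.975
```

View pics/grip1.png

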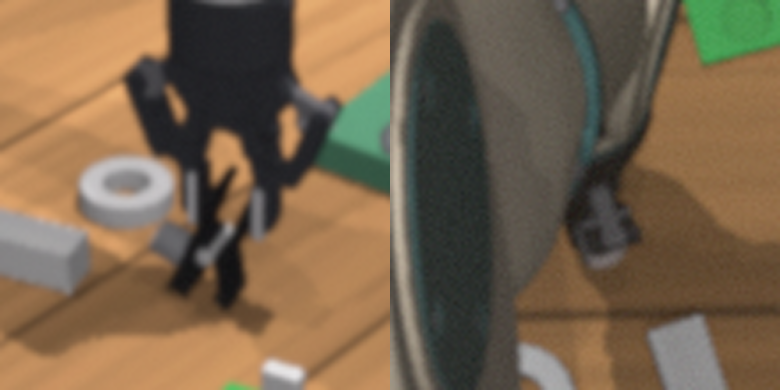

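The clip got squeezed but tilted (jaw feet splayed, 48 N down on the bench), because the pads swung forward while closing. I raise it to relieve that.

Request:
jog_arm --series '[[[0,0,0],[-4,0,0],1],[[0,0,0],[-4,0,0],1],[[0,0,0],[-4,0,0],1],[[0,0,0],[0,0,0],1],[[0,0,0],[0,0,0],1],[[0,0,0],[0,0,0],1]]'

```text
clock: 5.82
eef_pos: [502.9, -6.1, 89.1]
tool_rot: [1.629, 1.571, 0.364]
force: [-0.2, 1.4, -0.2]
width: 27.8
```

```bash
python3 - <<'E'
from h import *
go(502.3,-5,77,17.5)
d=get_image('scene')
c=lambda im,x,y,w,hh:cv2.resize(im[y:y+hh,x:x+w],(390,390),interpolation=cv2.INTER_CUBIC)
save('grip2',c(d['img'],285,200,90,90))
E
```

```text
yaw now 17.5 ->-162.5 turn [-180.    0.   -0.] | shift after [12.1  0.2  1.2] | shift in present axes [12.1 -0.2 -1.2]
yaw now 17.5 ->17.5 turn [ 0. -0. -0.] | shift after [12.1 -0.2 -1.2] | shift in present axes [12.1 -0.2 -1.2]
yaw now 17.5 ->197.5 turn [-180.    0.   -0.] | shift after [12.1  0.2  1.2] | shift in present axes [12.1 -0.2 -1.2]
q [-0.18  0.7   0.2   2.06 -0.34  0.41  0.59] w 27.8 pos [502.9  -6.1  89.1] F [-0.2  1.4 -0.2] t 5.825
```

View pics/grip2.png

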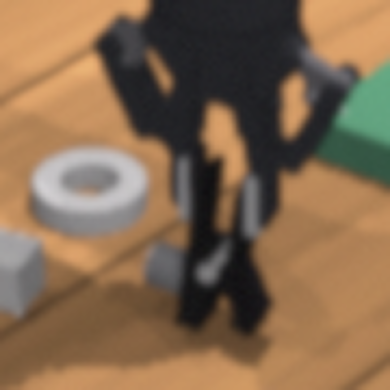

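Now upright at 27.8 mm opening, the full squeeze. Lift, turn and measure how it hangs.

Request:
jog_arm --series '[[[0,0,0],[-30,0,0],1],[[0,0,0],[-50,0,0],1],[[0,0,0],[-50,0,0],1],[[-9.7,0,0],[-30,0,0],1],[[-9.7,0,0],[0,0,0],1],[[-9.7,0,0],[0,0,0],1],[[-9.7,0,0],[0,0,0],1],[[-9.7,0,0],[0,0,0],1]]'

```text
clock: 6.88
eef_pos: [502.3, -6.3, 249.0]
tool_rot: [-2.671, 1.57, -3.084]
force: [-1.1, -0.1, -1.1]
width: 26.6
```

Request:
jog_arm --series '[[[-9.7,0,0],[0,0,0],1],[[-9.7,0,0],[0,0,0],1],[[-9.7,0,0],[0,0,0],1],[[0,0,0],[0,0,0],1],[[0,0,0],[0,0,0],1]]'

```text
clock: 7.5
eef_pos: [502.4, -6.4, 249.1]
tool_rot: [-3.12, 1.57, -3.033]
force: [-1.1, 0.1, -1.4]
width: 26.8
```

```bash
python3 - <<'E'
from h import *
go(498,230,250,95.1)
E
```

```text
yaw now 94.9 ->-84.9 turn [179.8   0.    0. ] | shift after [  -0.9 -235.9  -16.6] | shift in present axes [ -0.9 235.9  15.9]
yaw now 94.9 ->95.1 turn [-0.2 -0.   0. ] | shift after [ -0.9 235.9  16.6] | shift in present axes [ -0.9 235.9  15.9]
yaw now 94.9 ->275.1 turn [179.8   0.    0. ] | shift after [  -0.9 -235.9  -16.6] | shift in present axes [ -0.9 235.9  15.9]
q [-0.03  0.43 -0.02  1.93  0.01  0.78  1.6 ] w 26.8 pos [502.4  -6.4 249.1] F [-1.1  0.1 -1.4] t 7.5
```

Request:
jog_arm --series '[[[0,0,0],[0,20,2],1],[[0,0,0],[0,45,3],1],[[0,0,0],[0,55,4],1],[[0,0,0],[0,55,4],1],[[0,0,0],[0,40,2],1],[[0,0,0],[0,15,1],1],[[0,0,0],[0,0,0],1],[[0,0,0],[0,0,0],1]]'

```text
clock: 8.5
eef_pos: [498.4, 221.9, 249.2]
tool_rot: [-1.815, 1.569, -1.729]
force: [0.0, -0.2, -0.8]
width: 26.6
```

```bash
python3 - <<'E'
from h import *
go(498,284,250,95.1)
out=[]
for n in ('scene','top'):
    d=get_image(n); np.savez(n+'1.npz',**d); P=pts(d); s=read_state()['eef_pos']
    a=np.radians(95.1); q=P-s; cx=q[...,0]*np.cos(a)+q[...,1]*np.sin(a); cy=-q[...,0]*np.sin(a)+q[...,1]*np.cos(a); z=q[...,2]
    m=(abs(cx)<50)&(abs(cy)<18)&(z<-30)&(z>-110)
    ys,xs=np.where(m); print(n,m.sum(),xs.min() if len(xs) else 0,xs.max() if len(xs) else 0,ys.min() if len(xs) else 0,ys.max() if len(xs) else 0)
    if m.sum():
        print('z pct',np.percentile(z[m],[0,1,3,10,50]).round(1))
        for lo in range(-100,-30,10):
            k=m&(z>=lo)&(z<lo+10)
            if k.sum()>3: print(lo,k.sum(),'cx',np.percentile(cx[k],[3,50,97]).round(1),'cy',np.percentile(cy[k],[3,50,97]).round(1))
    out.append(d['img'])
c=lambda im,x,y,w,hh:cv2.resize(im[y:y+hh,x:x+w],(390,390),interpolation=cv2.INTER_CUBIC)
save('hold',np.hstack([c(out[0],330,90,150,150),c(out[1],110,180,150,150)]))
E
```

```text
yaw now 94.9 ->-84.9 turn [179.8   0.2   0. ] | shift after [ -0.8 -61.9  -5.2] | shift in present axes [-1.  61.9  5. ]
yaw now 94.9 ->95.1 turn [-0.2 -0.   0.1] | shift after [-0.8 61.9  5.2] | shift in present axes [-1.  61.9  5. ]
yaw now 94.9 ->275.1 turn [179.8   0.2   0. ] | shift after [ -0.8 -61.9  -5.2] | shift in present axes [-1.  61.9  5. ]
q [-0.45  0.49 -0.04  1.82  0.03  0.84  1.16] w 26.6 pos [498.4 221.9 249.2] F [ 0.  -0.2 -0.8] t 8.5
scene 451 386 409 151 179
z pct [-90.6 -88.8 -87.  -80.1 -57.9]
-90 44 cx [-23.  -18.   15.5] cy [-14.6  -9.5   4.9]
-80 63 cx [-43.7 -18.7  17.6] cy [-14.4  -8.5   8.1]
-70 90 cx [-44.7 -32.3  10. ] cy [-13.3  -7.8  13.9]
-60 106 cx [-41.5 -18.8   4.7] cy [-14.7  -3.1  16.5]
-50 77 cx [-20.5 -15.    6.4] cy [-14.3  -6.5  15. ]
-40 69 cx [-19.8 -14.9   9.3] cy [-12.1  -4.2  12.4]
top 472 149 187 246 266
z pct [-90.8 -87.4 -81.9 -72.5 -56.7]
-90 23 cx [-18.5 -12.8  23.1] cy [10.7 16.6 17.4]
-80 34 cx [-40.7  -9.1  22.8] cy [ 0.5 15.1 17.4]
-70 96 cx [-40.1 -24.   15.4] cy [-7.2 12.2 17.3]
-60 180 cx [-39.2 -27.4   6.7] cy [-6.   4.1 17. ]
-50 98 cx [-16.3  -0.4   8.3] cy [ 0.5 13.6 17.7]
-40 40 cx [-15.4   6.6  10.9] cy [-0.1 11.9 15.3]
```

View pics/hold.png

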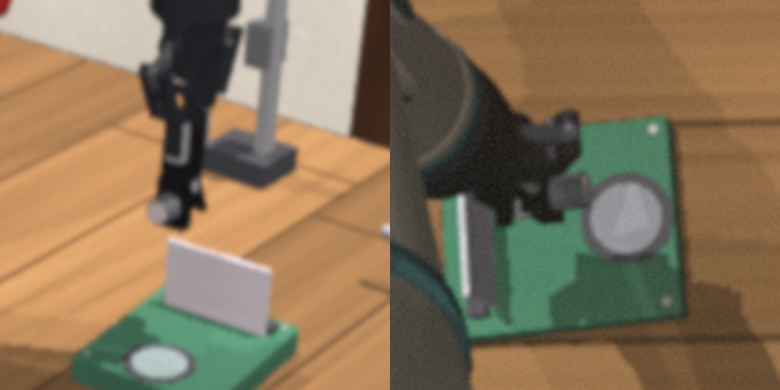

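```bash
python3 - <<'E'
from h import *
L=lambda n: dict(np.load(n+'.npz'))
a=np.radians(5.1); ex=np.array([np.cos(a),np.sin(a)]); ey=np.array([-np.sin(a),np.cos(a)])
C=np.array([502.3,234.9])
for n in ('scene0','top0','scene1','top1'):
    d=L(n);P=pts(d);q=P[...,:2]-C; x=q@ex;y=q@ey;z=P[...,2]
    g=(d['img'].astype(int)); green=(g[...,1]>g[...,0]+25)
    for nm,m in (('face',(z>50)&(z<94)&(abs(x)<45)&(abs(y-50)<15)),('top',(z>97)&(z<104)&(abs(x)<50)&(abs(y-50)<12)),('green',(abs(z-30)<4)&green&(abs(x)<90)&(abs(y)<100))):
        if m.sum()<10: continue
        print(n,nm,m.sum(),'x',np.percentile(x[m],[2,50,98]).round(1),'y',np.percentile(y[m],[2,10,50,90,98]).round(1), 'slope %.3f'%np.polyfit(x[m],y[m],1)[0])
    # top edge by ray cast: whitish pixels, onto z=100
    if n[:3]=='top':
        H=480;f=240/np.tan(np.radians(d['fovy'])/2);u,v=np.meshgrid(np.arange(640),np.arange(480));M=d['cam_to_world']
        D=np.stack([(u-d['cx'])/f,-(v-d['cy'])/f,-np.ones_like(u)],-1)@M[:3,:3].T; t=(100-M[2,3])/D[...,2]; W=M[:3,3]+t[...,None]*D
        q=W[...,:2]-C;x=q@ex;y=q@ey; m=(abs(x)<60)&(abs(y-50)<10)&(g.min(-1)>165)
        print(n,'white ray',m.sum(),np.percentile(x[m],[2,50,98]).round(1),np.percentile(y[m],[2,50,98]).round(1))
        t=(30-M[2,3])/D[...,2]; W=M[:3,3]+t[...,None]*D
        q=W[...,:2]-C;x=q@ex;y=q@ey; m=(np.hypot(x,y+50)<45)&~green
        print(n,'window ray',m.sum(),x[m].mean().round(1),y[m].mean().round(1),np.percentile(x[m],[1,99]),np.percentile(y[m],[1,99]))
E
```

```text
scene0 face 503 x [-41.9   0.8  43.8] y [42.1 44.  47.3 50.6 52.5] slope 0.003
scene0 top 62 x [-47.9  -2.5  48. ] y [42.1 43.6 46.9 51.8 54.3] slope 0.000
scene0 green 1548 x [-67.2  17.8  77. ] y [-86.8 -78.6 -10.   39.5  61. ] slope 0.042
top0 face 325 x [-43.3  -0.4  43.8] y [48.5 48.9 49.5 50.2 50.6] slope 0.000
top0 top 136 x [-47.7  -1.   47.5] y [48.8 49.5 51.  53.1 53.7] slope 0.001
top0 green 4524 x [-71.3  -5.   72.1] y [-80.9 -65.9   2.   56.6  81.5] slope -0.010
top0 white ray 107 [-49.4   6.5  52.5] [49.9 51.4 54.3]
top0 window ray 1124 1.2 -53.5 [-29.79486732  32.72148919] [-92.7080788  -17.31922511]
scene1 face 516 x [-42.3   1.6  44.3] y [41.9 44.1 47.4 50.8 52.8] slope 0.008
scene1 top 62 x [-47.4   2.1  49.7] y [43.2 44.  46.9 52.6 54. ] slope -0.000
scene1 green 1471 x [-65.8  20.5  76.7] y [-86.5 -78.2  -8.9  39.4  61.2] slope 0.021
top1 face 224 x [-43.1 -13.2  17.2] y [48.5 48.9 49.6 50.2 50.7] slope 0.002
top1 top 95 x [-49.5 -18.7  15.7] y [48.5 49.  51.1 52.9 53.9] slope 0.002
top1 green 3064 x [-71.  -28.5  69.9] y [-80.9 -69.3 -10.7  50.2  80.6] slope -0.335
top1 white ray 86 [-49.9 -18.9  12.6] [49.2 51.2 53.1]
top1 window ray 1223 1.3 -51.8 [-32.80012707  33.10708623] [-92.55338966 -13.10258959]
```

The top view puts the board face 49.5 mm along the station's y. The clip's jaw and lamp in both cameras read about 2–5 mm toward the window compared with the robot frame. So I aim the clip origin at 47 mm along the station's y, and move over the board with the foot about 11 mm above the edge.

Request:
jog_arm --series '[[[0,0,0],[0,20,2],1],[[0,0,0],[0,25,2],1],[[0,0,0],[10,14.6,1],1],[[0,0,0],[25,0,0],1],[[0,0,0],[12,0,0],1],[[0,0,0],[0,0,0],1],[[0,0,0],[0,0,0],1]]'

```text
clock: 9.48
eef_pos: [498.2, 284.1, 202.8]
tool_rot: [0.397, 1.57, 0.486]
force: [0.4, 0.1, -1.3]
width: 26.2
```

```bash
python3 - <<'E'
from h import *
go(498.1,281.7,164,95.1)
a=np.radians(5.1); ex=np.array([np.cos(a),np.sin(a)]); ey=np.array([-np.sin(a),np.cos(a)]);C=np.array([502.3,234.9])
out=[]
for n in ('scene','top'):
    d=get_image(n); P=pts(d); q=P[...,:2]-C; x=q@ex;y=q@ey;z=P[...,2]
    for lo,hi in ((55,94),(97,104),(108,118),(118,128),(128,138),(138,148),(148,158)):
        m=(z>lo)&(z<hi)&(x>-50)&(x<50)&(y>0)&(y<90)
        if lo>104: m&=abs(x)<18
        if m.sum()>4: print(n,lo,hi,m.sum(),'x',np.percentile(x[m],[3,50,97]).round(1),'y',np.percentile(y[m],[3,10,50,90,97]).round(1))
    out.append(d['img'])
c=lambda im,x,y,w,hh:cv2.resize(im[y:y+hh,x:x+w],(390,390),interpolation=cv2.INTER_CUBIC)
save('over',np.hstack([c(out[0],375,150,80,80),c(out[1],110,220,80,80)]))
E
```

```text
yaw now 95.1 ->-84.9 turn [ 1.8e+02 -0.0e+00 -1.0e-01] | shift after [38.8  2.4  0.3] | shift in present axes [38.8 -2.4 -0.4]
yaw now 95.1 ->95.1 turn [-0.   0.1 -0. ] | shift after [38.8 -2.4 -0.3] | shift in present axes [38.8 -2.4 -0.4]
yaw now 95.1 ->275.1 turn [ 1.8e+02 -0.0e+00 -1.0e-01] | shift after [38.8  2.4  0.3] | shift in present axes [38.8 -2.4 -0.4]
q [-0.54  0.58 -0.04  1.79  0.03  0.77  1.06] w 26.2 pos [498.2 284.1 202.8] F [ 0.4  0.1 -1.3] t 9.475
scene 55 94 498 x [-47.1   1.7  46.7] y [42.7 44.  47.6 50.4 51.9]
scene 97 104 69 x [-46.5   3.9  46.1] y [43.7 44.8 47.2 51.2 53.1]
scene 108 118 21 x [-5.5  8.5 14.7] y [26.7 28.2 31.1 45.3 55.4]
scene 118 128 44 x [-2.5 10.8 14.3] y [ 9.5 12.3 31.8 61.2 65.8]
scene 128 138 66 x [-9.9  9.  14.4] y [ 4.8  7.  25.9 59.2 65.7]
scene 138 148 101 x [-15.4   5.3  15.3] y [ 4.9  7.5 24.1 39.6 54.7]
scene 148 158 76 x [-15.2   5.2  15.9] y [10.1 24.8 32.4 54.1 59. ]
top 55 94 131 x [-48.2 -28.7  -9.9] y [48.6 48.9 49.5 50.3 50.6]
top 97 104 50 x [-48.5 -31.4 -13.7] y [48.8 49.4 50.9 52.6 53.8]
top 108 118 7 x [-16.4 -16.  -10.3] y [31.2 31.3 34.  37.4 38. ]
top 118 128 27 x [-16.7 -15.9  -8.7] y [31.  31.8 61.7 72.3 73.4]
top 128 138 50 x [-16.7 -12.4   6.5] y [ 9.   9.1 24.1 66.5 68.7]
top 138 148 180 x [-16.4  -5.9   8.1] y [10.1 11.  23.  34.1 56.5]
top 148 158 97 x [-16.9  -8.6   2.1] y [12.  14.9 34.1 55.3 57.1]
```

View pics/over.png

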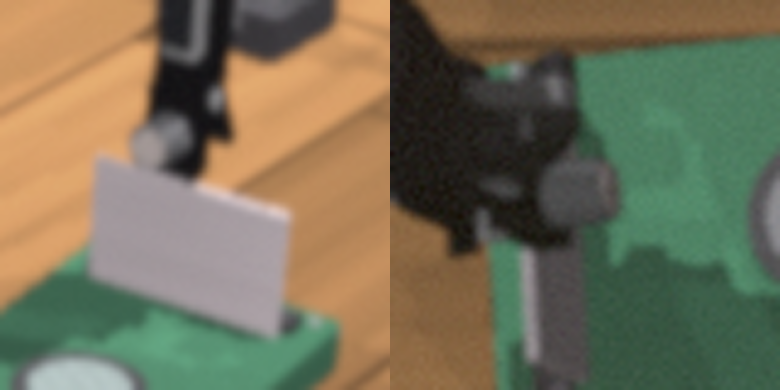

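Relative to the board, top and scene views both give the board centre about 5–8 mm inside the 0–15 mm jaw gap, and the jaw foot is just above the edge. Descending here.

Request:
jog_arm --series '[[[0,0,0],[6,0,0],1],[[0,0,0],[6,0,0],1],[[0,0,0],[5,0,0],1],[[0,0,0],[3,0,0],1],[[0,0,0],[0,0,0],1]]'

```text
clock: 10.2
eef_pos: [497.5, 284.0, 182.0]
tool_rot: [-2.759, 1.57, -2.67]
force: [-0.1, -0.7, -1.4]
width: 26.4
```

No contact, so the board is entering the jaws.

Request:
jog_arm --series '[[[0,0,0],[5,0,0],1],[[0,0,0],[5,0,0],1],[[0,0,0],[5,0,0],1],[[0,0,0],[3,0,0],1],[[0,0,0],[0,0,0],1],[[0,0,0],[0,0,0],1]]'

```text
clock: 10.95
eef_pos: [497.8, 284.1, 164.4]
tool_rot: [0.638, 1.571, 0.727]
force: [0.3, -0.5, -1.2]
width: 26.8
```

```bash
python3 - <<'E'
from h import *
go(498.1,281.7,164,95.1)
d=get_image('scene');e=get_image('top')
c=lambda im,x,y,w,hh:cv2.resize(im[y:y+hh,x:x+w],(390,390),interpolation=cv2.INTER_CUBIC)
save('in',np.hstack([c(d['img'],375,150,80,80),c(e['img'],110,220,80,80)]))
E
```

```text
yaw now 95.1 ->-84.9 turn [-180.    0.    0.] | shift after [ 0.4  2.4 -0.1] | shift in present axes [ 0.4 -2.4  0.1]
yaw now 95.1 ->95.1 turn [ 0.  0. -0.] | shift after [ 0.4 -2.4  0.1] | shift in present axes [ 0.4 -2.4  0.1]
yaw now 95.1 ->275.1 turn [-180.    0.    0.] | shift after [ 0.4  2.4 -0.1] | shift in present axes [ 0.4 -2.4  0.1]
q [-0.54  0.64 -0.04  1.82  0.03  0.68  1.06] w 26.8 pos [497.8 284.1 164.4] F [ 0.3 -0.5 -1.2] t 10.95
```

View pics/in.png

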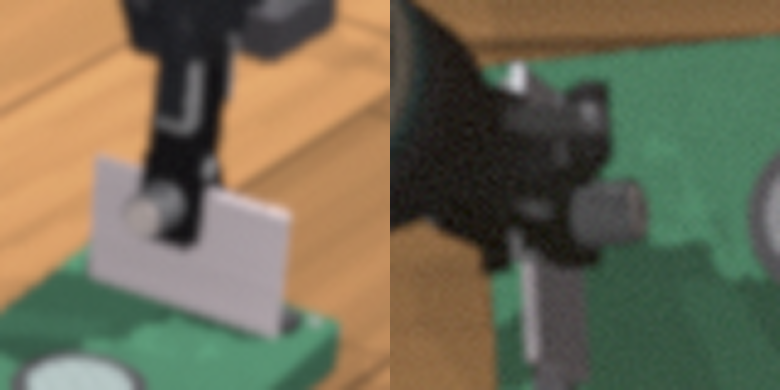

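The lamp jaw is in front of the board on the window side, and the edge is well inside. Releasing.

Request:
jog_arm --series '[[[0,0,0],[0,0,0],-1],[[0,0,0],[0,0,0],-1],[[0,0,0],[0,0,0],-1],[[0,0,0],[0,0,0],-1],[[0,0,0],[0,0,0],-1],[[0,0,0],[0,0,0],-1]]'

```text
clock: 11.8
eef_pos: [497.7, 284.1, 164.3]
tool_rot: [0.868, 1.571, 0.958]
force: [-0.3, -0.1, -0.3]
width: 85.2
```

```bash
cat > chk.py <<'E'
from h import *
a=np.radians(5.1); ex=np.array([np.cos(a),np.sin(a)]); ey=np.array([-np.sin(a),np.cos(a)]);C=np.array([502.3,234.9])
out=[]
for n in ('scene','top'):
    d=get_image(n); P=pts(d); q=P[...,:2]-C; x=q@ex;y=q@ey;z=P[...,2]; dark=d['img'].max(-1)<70
    m=dark&(abs(x)<40)&(y>0)&(y<100)&(z>55)&(z<200)
    for lo in range(60,190,10):
        k=m&(z>lo)&(z<lo+10)
        if k.sum()>4: print(n,lo,k.sum(),'x',np.percentile(x[k],[3,50,97]).round(1),'y',np.percentile(y[k],[3,50,97]).round(1))
    out.append(d['img'])
c=lambda im,x,y,w,hh:cv2.resize(im[y:y+hh,x:x+w],(390,390),interpolation=cv2.INTER_CUBIC)
import sys
save(sys.argv[1],np.hstack([c(out[0],365,140,90,90),c(out[1],110,220,80,80)]))
s=read_state();print(s['clock'],s['eef_pos'],s['force'],s['width'])
E
python3 chk.py rel
```

```text
scene 80 17 x [ 2.4  7.9 15.1] y [29.5 34.5 39.2]
scene 90 18 x [ 6.4 11.1 14.4] y [22.6 35.1 42.6]
scene 100 22 x [-13.4  11.4  14.9] y [30.7 33.8 50. ]
scene 110 51 x [-12.4   1.7  14.5] y [30.8 34.6 55.4]
scene 120 56 x [-12.2   4.1  13.3] y [31.3 36.3 63.8]
scene 130 43 x [-6.5  3.7 12.5] y [28.5 35.  66.4]
scene 140 51 x [-3.7  3.9 11.7] y [29.6 60.6 71.1]
scene 150 72 x [-9.5  2.5 11.1] y [29.7 70.7 93.8]
scene 160 56 x [-7.4  4.6 13.2] y [28.9 69.6 94.1]
scene 170 34 x [-11.1  -2.    7.9] y [30.3 90.9 94.1]
scene 180 33 x [-10.5   1.4   9.7] y [88.2 92.5 96.4]
top 70 5 x [-17.5 -16.6 -12.2] y [36.7 41.2 49.4]
top 80 16 x [-17.3 -16.5 -11.5] y [35.3 41.4 59.9]
top 90 18 x [-17.4 -16.2  -2.9] y [14.5 37.8 59.5]
top 100 50 x [-17.2 -12.4   6.7] y [14.8 33.4 57.5]
top 110 62 x [-17.   -6.8   6.1] y [26.4 44.6 60.6]
top 120 88 x [-16.9  -7.    4.7] y [34.8 57.2 63.9]
top 130 57 x [-15.1  -7.5   0.8] y [35.2 63.6 67.9]
top 140 50 x [-15.2 -10.   -3.1] y [34.7 67.1 71.3]
top 150 29 x [-15.2 -13.2  -7. ] y [29.7 70.7 75.7]
top 160 47 x [-15.  -10.1   4.8] y [ 0.7 36.6 75.4]
top 170 13 x [-14.7 -10.3  -7.7] y [ 0.6  5.8 40.3]
top 180 5 x [-11.1 -10.7 -10.2] y [2.3 4.6 6.9]
11.9 [497.71458541 284.05535397 164.30312487] [0.40627502 0.45636039 0.11316678] 85.26398830367566
```

Request:
jog_arm --series '[[[0,0,0],[-8,0,0],-1],[[0,0,0],[-20,0,0],-1],[[0,0,0],[-30,0,0],-1],[[0,0,0],[-40,0,0],-1],[[0,0,0],[-20,0,0],-1],[[0,0,0],[0,0,0],-1],[[0,0,0],[0,-30,0],-1],[[0,0,0],[0,-50,0],-1]]'

```text
clock: 12.9
eef_pos: [504.0, 205.1, 281.1]
tool_rot: [2.85, 1.569, 2.943]
force: [0.5, -1.1, -1.1]
width: 85.4
```

Request:
jog_arm --series '[[[10,0,0],[0,-50,0],-1],[[10,0,0],[0,-50,0],-1],[[0,0,0],[0,-50,0],-1],[[0,0,0],[0,-50,0],-1],[[0,0,0],[0,-50,0],-1],[[0,0,0],[0,-50,0],-1],[[0,0,0],[0,0,0],-1],[[0,0,0],[0,0,0],-1]]'

```text
clock: 13.9
eef_pos: [453.4, -88.0, 281.7]
tool_rot: [2.848, 1.569, 2.588]
force: [-0.7, 0.6, 0.9]
width: 85.5
```

```bash
python3 chk.py clipped; python3 -c "
from h import *
go(470,-225.5,170,103.2)"
```

```text
scene 80 14 x [ 4.2  9.2 14.4] y [30.4 34.1 40.9]
scene 90 21 x [ 7.8 10.7 14.7] y [18.7 33.7 41.1]
scene 100 17 x [-9.5 11.3 13.8] y [31.1 38.9 50.9]
scene 110 44 x [-13.7   4.   13.7] y [28.8 35.  57.6]
scene 120 53 x [-10.1   3.3  12. ] y [29.3 35.2 62.6]
scene 130 53 x [-10.2   3.8  11.2] y [29.4 35.1 66.8]
scene 140 63 x [-10.2   1.7  12. ] y [29.3 35.6 72.3]
scene 150 69 x [-11.9  -0.9  11.3] y [29.2 37.1 75. ]
scene 160 35 x [-9.7  1.7 11.2] y [28.1 33.5 38.8]
top 70 5 x [-17.4 -16.8 -16.1] y [39.2 42.9 49.5]
top 80 17 x [-17.9 -16.3  23.9] y [35.4 43.4 56.9]
top 90 17 x [-17.5 -16.6  11.5] y [35.2 41.7 60.5]
top 100 33 x [-17.1 -12.5  10.4] y [19.8 35.1 57.4]
top 110 62 x [-17.1  -4.9  11.8] y [34.2 36.4 60.1]
top 120 105 x [-16.7  -5.1   9.2] y [35.3 59.5 64.8]
top 130 85 x [-15.   -4.5   9.1] y [34.8 63.8 68.1]
top 140 93 x [-14.8  -2.2   8.9] y [35.1 67.5 72.1]
top 150 89 x [-14.7  -4.3   8.8] y [34.6 72.4 78.2]
top 160 75 x [-14.4  -4.1   7.1] y [34.6 38.2 77.3]
top 170 21 x [-14.   -1.3   7.3] y [35.5 38.2 40.9]
14.0 [453.77572779 -87.1152978  281.82130183] [ 0.48359212  1.06891331 -0.06016123] 85.18882952191753
yaw now 75.2 ->-76.8 turn [ 1.52e+02 -1.00e-01  1.00e-01] | shift after [111.8 138.4  15.8] | shift in present axes [ 111.7 -129.7   51. ]
yaw now 75.2 ->103.2 turn [-28.  -0.  -0.] | shift after [ 111.8 -138.4  -15.8] | shift in present axes [ 111.7 -129.7   51. ]
yaw now 75.2 ->283.2 turn [ 1.52e+02 -1.00e-01  1.00e-01] | shift after [111.8 138.4  15.8] | shift in present axes [ 111.7 -129.7   51. ]
q [ 0.05  0.33  0.11  1.99 -0.05  0.83  1.5 ] w 85.2 pos [453.8 -87.1 281.8] F [ 0.5  1.1 -0.1] t 14.0
```

View pics/clipped.png

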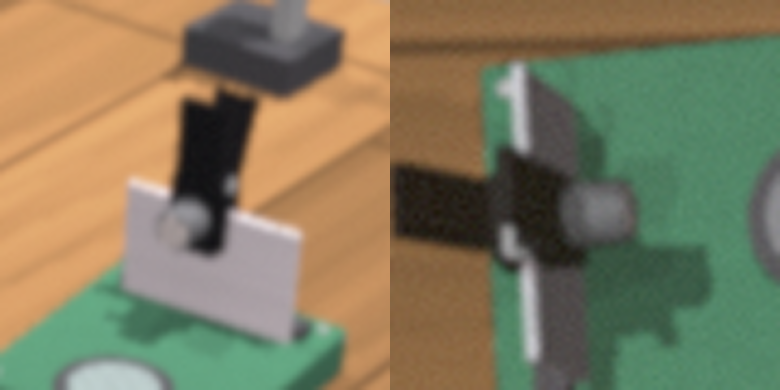

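The clip sits upright on the board: the fixed plate is vertical, the top is at about z 172 (jaw about 20 mm down) and the lamp is on the window side at (180,225) in the left crop. Now the tray.

Request:
jog_arm --series '[[[-9,0,0],[0,0,0],-1],[[-9,0,0],[0,0,0],-1],[[-9.5,0,0],[0,0,0],-1],[[0,0,0],[20,-40,-5],-1],[[0,0,0],[40,-50,-5],-1],[[0,0,0],[40,-36,-5],-1],[[0,0,0],[10,-10,0],-1],[[0,0,0],[0,0,0],-1]]'

```text
clock: 15.0
eef_pos: [468.9, -222.0, 172.9]
tool_rot: [2.013, 1.569, 2.234]
force: [-0.2, 0.2, 0.0]
width: 85.5
```

```bash
python3 - <<'E'
from h import *
go(470,-223.5,58,102.7)
for n in ('scene','top'):
    d=get_image(n); P=pts(d); h=P[...,2]
    m=(h>55)&(h<80)&(abs(P[...,0]-470)<30)&(abs(P[...,1]+225)<30)
    if m.sum()>5: q=P[m]; print(n,cv2.minAreaRect(q[:,:2].astype(np.float32)),len(q),q.mean(0))
E
```

```text
yaw now 102.7 ->-77.3 turn [ 1.8e+02 -1.0e-01  1.0e-01] | shift after [114.9   1.7  -0.7] | shift in present axes [114.9  -1.9   0.8]
yaw now 102.7 ->102.7 turn [-0.  -0.  -0.1] | shift after [114.9  -1.7   0.7] | shift in present axes [114.9  -1.9   0.8]
yaw now 102.7 ->282.7 turn [ 1.8e+02 -1.0e-01  1.0e-01] | shift after [114.9   1.7  -0.7] | shift in present axes [114.9  -1.9   0.8]
q [ 0.38  0.56  0.01  1.96 -0.01  0.62  2.19] w 85.5 pos [ 468.9 -222.   172.9] F [-0.2  0.2  0. ] t 15.0
scene ((471.1217956542969, -228.50820922851562), (33.16357421875, 17.931459426879883), 14.27053451538086) 157 [ 473.81047481 -229.27170326   66.01078754]
top ((467.1220703125, -224.2425994873047), (25.870927810668945, 14.4995698928833), 12.763733863830566) 87 [ 462.93428071 -224.80724054   70.3137756 ]
```

Request:
jog_arm --series '[[[0,0,0],[25,-1.5,1],-1],[[0,0,0],[35,0,0],-1],[[0,0,0],[30,0,0],-1],[[0,0,0],[15,0,0],-1],[[0,0,0],[7,0,0],-1],[[0,0,0],[3,0,0],-1],[[0,0,0],[0,0,0],-1],[[0,0,0],[0,0,0],0.4]]'

```text
clock: 16.1
eef_pos: [470.2, -224.6, 59.0]
tool_rot: [-0.614, 1.57, -0.394]
force: [0.3, -0.5, 0.4]
width: 69.8
```

Request:
jog_arm --series '[[[0,0,0],[0,0,0],0.4],[[0,0,0],[0,0,0],0.5],[[0,0,0],[0,0,0],0.6],[[0,0,0],[0,0,0],0.7],[[0,0,0],[0,0,0],0.85],[[0,0,0],[0,0,0],1],[[0,0,0],[0,0,0],1],[[0,0,0],[0,0,0],1]]'

```text
clock: 17.1
eef_pos: [470.1, -224.8, 58.5]
tool_rot: [-0.949, 1.57, -0.729]
force: [-0.6, -1.7, 4.4]
width: 13.3
```

Gripped (13.3 mm). Lift gently.

Request:
jog_arm --series '[[[0,0,0],[-2,0,0],1],[[0,0,0],[-4,0,0],1],[[0,0,0],[-6,0,0],1],[[0,0,0],[-8,0,0],1],[[0,0,0],[-8,0,0],1],[[0,0,0],[-8,0,0],1],[[0,0,0],[-8,0,0],1],[[0,0,0],[-8,0,0],1]]'

```text
clock: 18.1
eef_pos: [469.9, -224.4, 111.0]
tool_rot: [-0.327, 1.571, -0.106]
force: [-0.5, 1.0, -3.4]
width: 13.4
```

Request:
jog_arm --series '[[[0,0,0],[-10,0,0],1],[[0,0,0],[-12,0,0],1],[[0,0,0],[-12,0,0],1],[[0,0,0],[-10,0,0],1],[[0,0,0],[-7,0,0],1],[[0,0,0],[-4,0,0],1],[[0,0,0],[0,0,0],1],[[0,0,0],[0,0,0],1]]'

```text
clock: 19.1
eef_pos: [469.6, -224.4, 165.0]
tool_rot: [2.544, 1.57, 2.764]
force: [-0.1, 1.0, -3.3]
width: 13.5
```

```bash
cat > tr.py <<'E'
from h import *
import sys
s=read_state()
for n in ('scene','top'):
    d=get_image(n); P=pts(d); h=P[...,2]; g=d['img'].astype(int); c=s['eef_pos']
    m=(np.hypot(P[...,0]-c[0],P[...,1]-c[1])<85)&(h>c[2]-62)&(h<c[2]-38)&(g.min(-1)>140)
    q=P[m]; A=np.c_[q[:,:2]-c[:2],np.ones(len(q))]; w=np.linalg.lstsq(A,q[:,2],rcond=None)[0]; k=abs(A@w-q[:,2])<2.5
    w=np.linalg.lstsq(A[k],q[k,2],rcond=None)[0]
    print(n,len(q),'tilt deg',np.degrees(w[:2]).round(2),'z plate at TCP %.1f (under TCP %.1f)'%(w[2],c[2]-w[2]),cv2.minAreaRect(q[k][:,:2].astype(np.float32)))
    # raised things on plate
    hh=h-(w[2]+(P[...,0]-c[0])*w[0]+(P[...,1]-c[1])*w[1])
    r=(np.hypot(P[...,0]-c[0],P[...,1]-c[1])<70)&(hh>12)&(hh<22)
    nl,lab,st,ce=cv2.connectedComponentsWithStats(r.astype(np.uint8))
    for i in range(1,nl):
        if st[i,4]>15: print('  raised',st[i,4],P[lab==i].mean(0).round(1),'px',ce[i].round(0))
    v,u=np.where(m); cu,cv_=int(np.median(u)),int(np.median(v)); 
    im=d['img'][max(cv_-50,0):cv_+50,max(cu-50,0):cu+50]; 
    save(sys.argv[1]+n,cv2.resize(im,(390,390),interpolation=cv2.INTER_CUBIC))
a,b=[cv2.imread(f'pics/{sys.argv[1]}{n}.png') for n in('scene','top')]; cv2.imwrite(f'pics/{sys.argv[1]}.png',np.hstack([a,b]))
E
python3 tr.py lift; python3 -c "
from h import *
go(468,177,161,102.7)"
```

```text
scene 1376 tilt deg [-0.06  0.21] z plate at TCP 113.8 (under TCP 51.3) ((469.8604431152344, -226.283447265625), (133.25323486328125, 84.24797821044922), 12.517592430114746)
  raised 68 [ 431.9 -235.8  129.3] px [232. 259.]
  raised 62 [ 476.1 -229.3  130.4] px [250. 266.]
  raised 73 [ 511.8 -220.3  129.9] px [266. 272.]
top 1271 tilt deg [-0.33  1.17] z plate at TCP 113.6 (under TCP 51.4) ((467.36236572265625, -215.53990173339844), (130.48104858398438, 64.61438751220703), 12.45247745513916)
  raised 55 [ 508.5 -208.5  130.8] px [417. 248.]
  raised 129 [ 429.7 -231.3  130.7] px [433. 293.]
yaw now 102.6 ->-77.3 turn [ 1.799e+02 -0.000e+00  1.000e-01] | shift after [   4.  -391.9  -86.7] | shift in present axes [  4.1 392.   86.1]
yaw now 102.6 ->102.7 turn [-0.1 -0.  -0. ] | shift after [  4.  391.9  86.7] | shift in present axes [  4.1 392.   86.1]
yaw now 102.6 ->282.7 turn [ 1.799e+02 -0.000e+00  1.000e-01] | shift after [   4.  -391.9  -86.7] | shift in present axes [  4.1 392.   86.1]
q [ 0.39  0.58  0.01  1.97 -0.01  0.6   2.19] w 13.3 pos [ 469.6 -224.3  165. ] F [-0.1 -0.2 -5.2] t 19.2
```

View pics/lift.png

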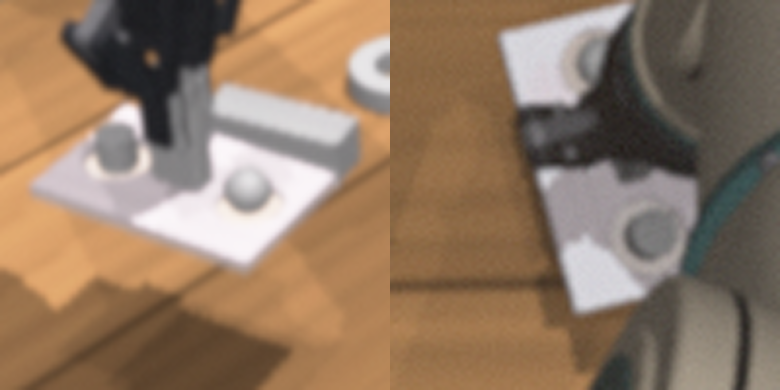

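The tray hangs level with the roller at the near end and the ball at the far end, (245,190) in the left crop, both in their pockets. The underside is 59.4 mm below the TCP. Carry it with gentle ramps.

Request:
jog_arm --series '[[[0,0,0],[0,6,1.3],1],[[0,0,0],[0,14,3.1],1],[[0,0,0],[0,22,4.8],1],[[0,0,0],[0,30,6.6],1],[[0,0,0],[0,36,7.9],1],[[0,0,0],[0,36,7.9],1],[[0,0,0],[0,36,7.9],1],[[0,0,0],[0,36,7.9],1]]'

```text
clock: 20.2
eef_pos: [468.5, -0.9, 165.5]
tool_rot: [1.367, 1.57, 1.589]
force: [0.5, 0.1, -3.8]
width: 13.3
```

Request:
jog_arm --series '[[[0,0,0],[0,36,7.9],1],[[0,0,0],[0,36,7.9],1],[[0,0,0],[0,32,7],1],[[0,0,0],[0,28,6.1],1],[[0,0,0],[1,20,4.4],1],[[0,0,0],[2,13,2.9],1],[[0,0,0],[1,8,1.8],1],[[0,0,0],[0,4,0.9],1]]'

```text
clock: 21.2
eef_pos: [468.0, 178.0, 161.2]
tool_rot: [-2.706, 1.57, -2.486]
force: [-1.0, -0.0, -4.0]
width: 13.3
```

Request:
jog_arm --series '[[[0,0,0],[0,0,0],1],[[0,0,0],[0,0,0],1],[[0,0,0],[0,0,0],1],[[0,0,0],[0,0,0],1]]'

```text
clock: 21.7
eef_pos: [468.3, 177.6, 161.4]
tool_rot: [-2.319, 1.571, -2.099]
force: [0.6, -0.6, -2.9]
width: 13.3
```

```bash
python3 tr.py end; python3 -c "
from h import *
go(468,178.3,160,102.7)
a=np.radians(5.1)
d=get_image('scene');P=pts(d);z=P[...,2];C=np.array([502.3,234.9]);q=P[...,:2]-C;x=q[...,0]*np.cos(a)+q[...,1]*np.sin(a);y=-q[...,0]*np.sin(a)+q[...,1]*np.cos(a)
m=(d['img'].max(-1)<70)&(abs(x)<40)&(y>15)&(y<100)&(z>75)
print('clip in scene: z',np.percentile(z[m],[2,98]),'y',np.percentile(y[m&(z>150)],[3,50,97]))
save('endfull',d['img'][100:340,240:560])"
```

```text
scene 843 tilt deg [-0.05 -0.13] z plate at TCP 110.1 (under TCP 51.3) ((466.3321228027344, 188.3173828125), (133.20057678222656, 113.85163116455078), 12.212278366088867)
  raised 41 [432.  164.1 125.9] px [361. 187.]
  raised 48 [472.7 171.  126.9] px [377. 191.]
  raised 45 [509.3 187.8 126.3] px [394. 194.]
top 1078 tilt deg [0.29 0.42] z plate at TCP 110.5 (under TCP 50.9) ((467.92803955078125, 178.40597534179688), (130.793701171875, 79.45575714111328), 11.788079261779785)
  raised 127 [428.7 169.1 126.9] px [199. 299.]
yaw now 102.6 ->-77.3 turn [179.9  -0.    0. ] | shift after [ 1.4 -0.6  0.1] | shift in present axes [ 1.4  0.6 -0.2]
yaw now 102.6 ->102.7 turn [-0.1 -0.  -0. ] | shift after [ 1.4  0.6 -0.1] | shift in present axes [ 1.4  0.6 -0.2]
yaw now 102.6 ->282.7 turn [179.9  -0.    0. ] | shift after [ 1.4 -0.6  0.1] | shift in present axes [ 1.4  0.6 -0.2]
q [-0.47  0.56  0.08  2.02 -0.08  0.56  1.45] w 13.4 pos [468.3 177.8 161.4] F [-0.2  0.3 -3.8] t 21.8
clip in scene: z [ 85.80258972 168.09334639] y [29.00363659 34.57190118 74.10426933]
```

View pics/end.png

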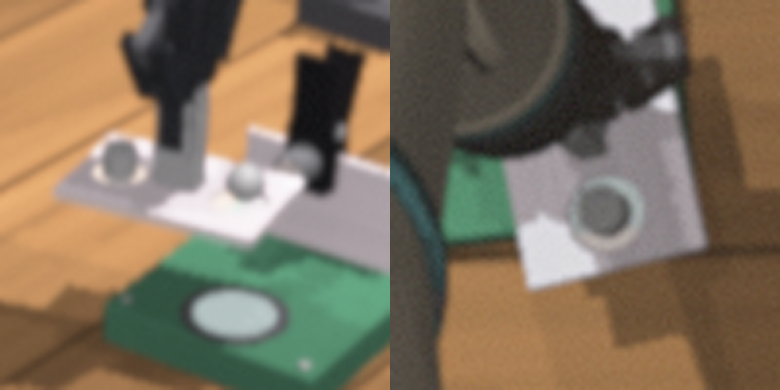

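The end pose shows the tray level over the window and clear of the clip, with both loose parts in their pockets and the clip unchanged. Handing in.

```bash
python3 -c "
from h import *
print(finish_job()); print(read_state()['clock'])"
```

```text
the job is handed in; nothing more can be done
None
the job is handed in; nothing more can be done
```

The lamp is clipped on the board and the tray is held over the window. I handed the job in at about 22 s; no verdict was given.

- **Lamp:** It is sprung on the board's top edge near the middle, about 20 mm down. It stands upright with its head on the window side, and the gripper has let go. It looked the same after the tray was carried over. The first squeeze tilted it and pressed it on the bench with about 48 N at the wrist. Lifting 12 mm straightened it in the grip.
- **Tray:** It is held by its handle (13.3 mm opening) and was still, with tilt under about 0.5°. The underside is about 72 mm above the window. The ball pocket is within about 3 mm of the window centre. Ball and roller were still in their pockets, and the tray showed at least 15 mm of space to the lamp.
- **Disagreements and limits:** The two cameras differed by about 2–3 mm in y, and I used values between them. In the last top view the arm hid the ball end, so the ball's place comes from the scene camera only. I did not measure the bystanders again at the end, but the arm met no unexpected forces on the way.

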